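Fasten the service cover of a sanding machine's control console

ROBOT

A 6-joint arm with a two-finger parallel gripper is mounted at the origin on the work surface. World frame = base frame: x ahead of the robot, y to its left, z up, the work surface at z = 0. Lengths are in m, angles in rad, forces in N, time in s.
With the tool pointing down it reaches from about 0.425 to 0.95 m from the base axis. Payload 3.5 kg.
Tool frame: the origin (TCP) lies at the very end of the fingers, on their centre line; the grasp point (between the pads) lies 19 mm behind it (ctrl.grip_point_offset is the distance from the TCP to the grasp point, in m); z points along the fingers, y is the line along which they close (so a half turn about z gives the same grasp; the last joint's range is limited). The gripper opens to 85 mm and grips with 20 to 120 N. Pads are 22 mm wide; open, the fingers measure 114 mm over their backs; the gripper's body (76 mm by 85 mm) begins 54 mm behind the grasp point. The pads swing forward as they close: fully open they stand 13 mm farther back than shut.
Start: joints at [-1.292, 0.286, 1.577, -0, 1.279, -0.15], TCP at [0.281, -0.614, 0.231] pointing down, gripper open.
Joint ranges: [-2.77, 2.77], [-0.9, 2.22], [0.21, 2.48], [-1.53, 4.67], [0.24, 2.81], [-2.84, 2.84]. Speed limits (rad/s): [2.79, 2.79, 3.14, 3.14, 3.14, 3.14].

INTERFACE

Orientations are given as a unit quaternion [x, y, z, w].
In Python, from plant import telemetry, vision, ctrl gives the robot as it stands.
- The arm moves only by the tool arm_command, never from a script. Its argument "series" is one flat list of numbers, 7 for each row, row after row: the shift along the tool's x, y, z in cm, then the turn, a rotation vector about the tool's x, y, z in degrees, then the closure, from 0 (fully open) to 1 (shut). A call has 1 to 10 rows; each row is the pose to reach, as a shift and turn from the pose commanded when the call began, along the tool's axes at that moment; what a row does not reach only later rows make up. A row lasts 1/12 s, in which the tool goes at most 41.7 mm and 7.16 degrees, less where a joint would pass 70% of its speed; a pose out of reach is approached as far as the arm can. A call with a gripper value outside its range is refused whole. The fingers move at their own pace and stop on an object; "force" is the grip in N (left out, the last holds). Time passes only in rows, so rows that repeat a pose let the fingers close. It gives the time, the measured TCP pose, the force, the opening and the grip force at its end, in the units of the state.
- telemetry.get_state(): the state, without advancing time (a new reading comes with each control period).
- vision.read_camera(name): name is "scene" or "top" or "wrist"; returns a dict with "color" (420x560x3 uint8, blue, green, red), "K" (3x3 intrinsics, pixels), "D" ([k1, k2, p1, p2, k3] as OpenCV has them; the pictures are not rectified), "rvec" (rotation vector, rad) and "tvec" (3), from world to camera coordinates, as OpenCV has them; the wrist camera has in their place "T_tool_cam" (4x4, takes a point from camera to tool coordinates, whose origin is the TCP and whose axes are the flange's). Camera axes: x right, y down, z forward; pixel columns grow to the right and rows downward; lengths in m; the calibration is good to about 2 mm. A picture is of the moment at which its call begins: read the wrist's pose just before it. There is no depth.
- ctrl.sign_off(): hands the job in; it is judged then, once.
The state is a dict: "time": time; "qpos": joint angles; "dq": joint speeds; "joint_efforts": joint torques, N m; "eef_pos": TCP position; "tcp_rot": TCP orientation; "contact_force": force on the tool from outside, world axes, zero at the start; "wrist_torque": the same for the moment, N m; "opening": opening from 0.0 (shut) to 1.0 (fully open); "finger_force": force on a finger pad.
Only numpy, scipy, OpenCV 4.12 (cv2) and the standard library are available. Lean on these libraries where they do the work, as an engineer would, in place of code of your own. Each camera call takes 0.05 s, during which the arm holds its last target. There are 200 camera calls.

TASK

The cover of the green control console is held by three brass quarter-turn screws, all left loose: take the green-handled slot key from the wooden tool rack and, with the key alone, gently turn each screw clockwise as far as it goes, so that its slot lines up with its red marks. Then stand the key fully home in the free slot of the rack again and let go, without touching the console with the gripper and leaving everything else where it is.

Things in the scene. Friction and masses are not known exactly. Their poses are not given: they have to be found in the camera images.
- key: slot key, 151 mm long, 0.16 kg: steel blade 36 mm wide (x) x 5 mm thick (y) x 30 mm long, 14 mm round shaft, black guard 56 mm across at 70-76 mm above the tip, green square handle 26 x 26 mm from 76 to 151 mm. Origin: middle of the blade's tip; z along the shaft to the handle. It stands upright in one of the rack's long slots, the guard resting on the rack's top.
- rack: wooden tool rack, fixed, 200 (x) x 70 (y) x 80 mm high, origin under its centre. On its centre line: long slots at x = -55 and +55 mm and a round hole at 0. The key stands in one long slot, an orange-handled hex driver in the other, a bit tube in the round hole.
- rack_hole0 (a point): centre of the mouth (80 mm above the table) of the rack's long slot at x = -55 mm: 44 mm along the rack's x by 16 mm, 74 mm deep
- rack_hole2 (a point): centre of the mouth of the rack's other long slot at x = +55 mm: the same size
- console: green control console, fixed, 200 (x) x 250 (y) mm, origin under its centre, front at -x. Flat front deck 60 mm high, 90 mm deep; behind it a face slopes up at 30 deg to 124 mm at the rear edge. Screws: one on the deck, two on the slope 80 mm left and right of the middle. A black bow stands 41 mm off the slope between these; lamp and stop button, to 30 mm high, 85 mm beside the deck screw.
- screw_left_slot (a point): brass captive screw head, 52 mm across, 14 mm high, with a straight slot 11 mm wide and 10 mm deep right across it. On the sloping face, left (+y of the console): its axis leans 30 degrees from vertical to the console's front. The point lies on the axis at the slot's floor; z is the turning axis, outwards; x runs along the slot and turns with it.
- screw_right_slot (a point): brass captive screw head, 52 mm across, 14 mm high, with a straight slot 11 mm wide and 10 mm deep right across it. On the sloping face, right (-y of the console): its axis leans 30 degrees from vertical to the console's front. The point lies on the axis at the slot's floor; z is the turning axis, outwards; x runs along the slot and turns with it.
- screw_deck_slot (a point): brass captive screw head, 52 mm across, 14 mm high, with a straight slot 11 mm wide and 10 mm deep right across it. On the flat deck in front: its axis is vertical. The point lies on the axis at the slot's floor; z is the turning axis, outwards; x runs along the slot and turns with it.
- screw_left (a joint): turn of that screw (rad): 0 = fully tight, at its stop, slot in line with the two red marks beside it (the point's x axis then points straight up the slope, or on the deck to the console's rear); grows counter-clockwise (loose) to 1.55. Stiff, stays where it is left.
- screw_right (a joint): turn of that screw (rad): 0 = fully tight, at its stop, slot in line with the two red marks beside it (the point's x axis then points straight up the slope, or on the deck to the console's rear); grows counter-clockwise (loose) to 1.55. Stiff, stays where it is left.
- screw_deck (a joint): turn of that screw (rad): 0 = fully tight, at its stop, slot in line with the two red marks beside it (the point's x axis then points straight up the slope, or on the deck to the console's rear); grows counter-clockwise (loose) to 1.55. Stiff, stays where it is left.
- hex_driver: bystander: driver of the key's size and shape with an orange handle and a round tip, standing in the rack's other long slot; origin at its tip
- bit_tube: bystander: clear tube 20 mm across, 110 mm long with a blue cap, standing in the rack's round hole; origin under its foot
- glue_bottle: bystander: red glue bottle, 60 mm across, 170 mm tall; origin under its centre
- spray_can: bystander: spray can, 58 mm across, 180 mm tall; origin under its centre
- screw_box: bystander: closed yellow box 70 x 110 x 45 mm; origin under its centre
- tape_measure: bystander: black tape measure 65 x 65 x 41 mm; origin under its centre
- stock_bin: bystander: open blue stock bin, fixed, 170 x 110 x 65 mm; origin under its centre
Not all that is in view belongs to the job. There is more than one size of the key; the one meant has the size given above.

How it is judged:
At the end, for the whole second after the job is handed in: All three screws are within 0.15 rad (9 degrees) of their stops, and the key stands at rest in a long slot of the rack: upright within 0.09 rad, its tip within 10 mm of the slot's centre and at least 64 mm below the slot's mouth (fully home is 70 mm) (value of joint each of screw_left, screw_right, screw_deck below 0.15 rad and ((horizontal distance between key and rack_hole0 below 0.01 m and z of key in the frame of rack_hole0 below -0.064 m) or (horizontal distance between key and rack_hole2 below 0.01 m and z of key in the frame of rack_hole2 below -0.064 m)) and angle between key's own z axis and vertical below 0.09 rad and linear speed of key below 0.02 m/s); the robot touches nothing.
It fails at once if the gripper touches the console or its screws (over 2 N) (contact force between the fingers and console above 2 N).
It fails at once if a bystander is moved by more than 25 mm (distance of any of hex_driver, bit_tube, glue_bottle, spray_can, screw_box, tape_measure from where it was at the start of the episode above 0.025 m).
It fails at once if the console is struck or pressed hard with the key (over 80 N) (contact force between key and console above 80 N).
It also fails if it takes over 72 s, if anything falls off the work surface, if the arm or the gripper's body presses on something with over 40 N, if the wrist force passes 120 N, or if a joint passes its speed limit or range.

## Working session

There is one attempt and no reset: what is moved stays moved. The work goes in short steps, Python scripts to look and compute and a tool call to move; the robot and the scene stay as the last step left them, time stands still between calls to the robot, and variables do not carry over. Pictures are saved under pics/ and viewed, at most 10 in all, crops included, and the job is handed in when it is done.

Besides the shell and the picture viewer there is one more tool, called after "Request:" as name(argument=value, ...) on one line, values as JSON. arm_command: Moves the arm, as the interface text tells. Its arguments: {"type":"object","properties":{"series":{"type":"array","items":{"type":"number"}},"force":{"type":"number"}},"required":["series"]}

```bash
ls; mkdir -p pics; python3 - <<'E'
from plant import telemetry, vision, ctrl
import cv2
s=telemetry.get_state(); print({k:s[k] for k in('time','eef_pos','tcp_rot','opening')},ctrl.grip_point_offset)
for n in('scene','top'):
    c=vision.read_camera(n); cv2.imwrite(f'pics/{n}0.png',c['color']); print(n,c['K'],c['D'],c['rvec'],c['tvec'])
c=vision.read_camera('wrist');print(c['T_tool_cam'])
E
```

```text
pics
{'time': 0.0, 'eef_pos': array([ 0.28045157, -0.61325672,  0.22993323]), 'tcp_rot': array([ 9.77106595e-01,  2.12747038e-01, -9.52549268e-05, -1.17907254e-03]), 'opening': 1.0013606699600848} 0.0187
scene [[491.90358874   0.         284.84883985]
 [  0.         491.90358874 218.87503586]
 [  0.           0.           1.        ]] [-0.02577972  0.          0.          0.          0.        ] [ 1.90892184  1.76920385 -0.60305292] [-0.15671141 -0.38142452  1.94505755]
top [[384.32600638   0.         279.68728073]
 [  0.         384.32600638 206.51542038]
 [  0.           0.           1.        ]] [0.03727566 0.         0.         0.         0.        ] [ 2.18447488 -2.16796079  0.16978876] [0.07304817 0.59257969 1.04152161]
[[-1.67823799e-04 -9.47939022e-01 -3.18451853e-01  8.19009776e-02]
 [ 9.99999943e-01 -6.58471939e-05 -3.30990898e-04  5.76474146e-04]
 [ 2.92790027e-04 -3.18451891e-01  9.47938979e-01 -1.42719078e-01]
 [ 0.00000000e+00  0.00000000e+00  0.00000000e+00  1.00000000e+00]]
```

View pics/scene0.png

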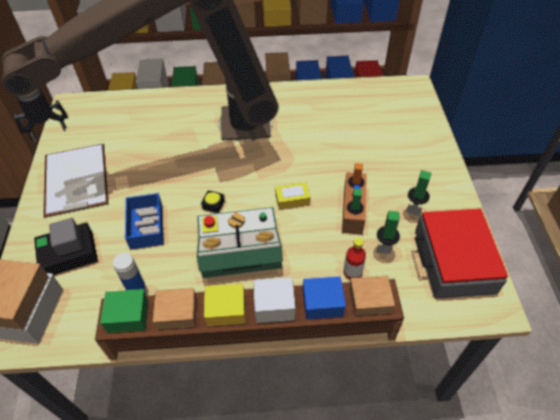

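View pics/top0.png

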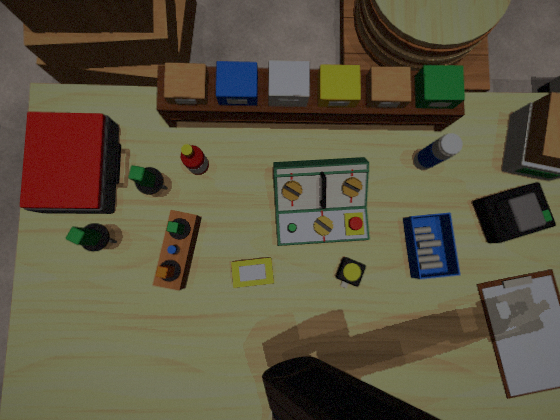

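The scene shows the console at about (238,240), the rack at (355,203), and three green-handled tools: one in the rack at (355,200) and two standing on the table at (422,185) and (390,225). In the top view they are at (179,229), (148,180) and (95,237). The one in the rack fits the description, because it stands in a long slot next to the orange driver. I'll confirm it in an enlarged crop.

```bash
cat > h.py <<'E'
from plant import telemetry, vision, ctrl
import cv2, numpy as np
from scipy.spatial.transform import Rotation as R
def cam(n):
    """image, K, D, T_world_cam"""
    s=telemetry.get_state(); c=vision.read_camera(n); T=np.eye(4)
    if n=='wrist':
        W=np.eye(4); W[:3,:3]=R.from_quat(s['tcp_rot']).as_matrix(); W[:3,3]=s['eef_pos']; T=W@c['T_tool_cam']
    else:
        M=cv2.Rodrigues(np.array(c['rvec']))[0]; T[:3,:3]=M.T; T[:3,3]=-M.T@np.array(c['tvec']).ravel()
    return c['color'],c['K'],np.array(c['D']),T
def ray(C,px):
    p=cv2.undistortPoints(np.array(px,float).reshape(-1,1,2),C[1],C[2]).reshape(-1,2)
    return (np.c_[p,np.ones(len(p))])@C[3][:3,:3].T
def onz(C,px,z):
    d=ray(C,px); o=C[3][:3,3]; return o+d*((z-o[2])/d[:,2])[:,None]
def onplane(C,px,p0,n):
    d=ray(C,px); o=C[3][:3,3]; return o+d*(((p0-o)@n)/(d@n))[:,None]
def proj(C,P):
    V=np.linalg.inv(C[3]); return cv2.projectPoints(np.array(P,float).reshape(-1,3),cv2.Rodrigues(V[:3,:3])[0],V[:3,3],C[1],C[2])[0].reshape(-1,2)
def blobs(img,lo,hi,amin=20):
    h=cv2.cvtColor(img,cv2.COLOR_BGR2HSV); m=cv2.inRange(h,np.array(lo),np.array(hi))
    n,_,st,ce=cv2.connectedComponentsWithStats(m)
    return m,[(ce[i].round(1),st[i]) for i in range(1,n) if st[i][4]>=amin]
E
python3 - <<'E'
from h import *
C=cam('top'); print(C[3].round(3))
im=C[0]
crop=cv2.resize(im[145:300,60:385],None,fx=2.4,fy=2.4,interpolation=cv2.INTER_CUBIC)
cv2.imwrite('pics/topcrop.png',crop)
for nm,lo,hi in(('green',(50,120,60),(75,255,255)),('orange',(5,180,120),(15,255,255)),('blue',(100,150,80),(125,255,255))):
    for c,s in blobs(im,lo,hi,15)[1]: print(nm,c,s)
E
```

```text
[[ 0.005 -0.993  0.12   0.463]
 [-0.999 -0.01  -0.035  0.116]
 [ 0.036 -0.119 -0.992  1.101]
 [ 0.     0.     0.     1.   ]]
green [443.4  82.2] [ 424   65   41   35 1367]
green [136.1 172.7] [129 166  15  15 176]
green [546.8 215. ] [542 210  10  11  72]
green [172.  226.6] [167 221  11  12 102]
green [292. 227.] [289 224   7   7  45]
green [ 74.6 235.1] [ 66 227  18  17 195]
blue [236.1  78.8] [ 216   61   41   36 1418]
blue [431.3 240. ] [411 213  42  66 811]
blue [171.4 249.2] [168 246   8   8  51]
blue [448.  273.8] [432 266  28  11  35]
```

View pics/topcrop.png

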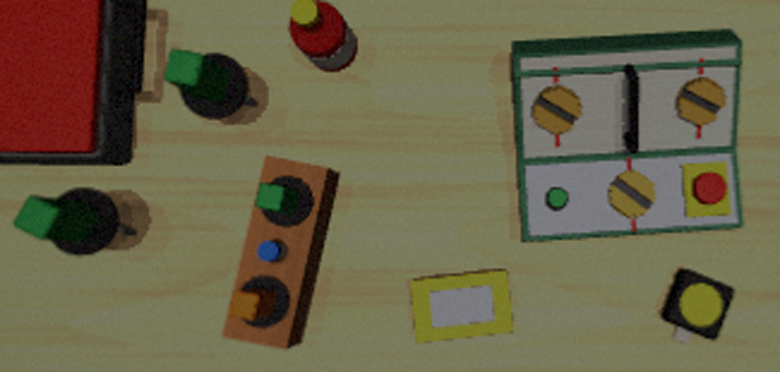

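The crop shows the green key with its black guard in the rack, handle top at crop (270,197), next to the blue tube cap (270,250) and the orange driver (245,305). The other two green handles, at (183,67) and (38,216), stand loose on the table and look larger. The rack one is the one meant. The screws are at crop (556,110), (701,101) and (631,194), each turned roughly 55-60° counter-clockwise from its marks.

```bash
python3 - <<'E'
from h import *
C=cam('top'); f=lambda x,y:(60+x/2.4,145+y/2.4)
def P(n,pts,z): print(n,onz(C,[f(*p) for p in pts],z).round(3).tolist())
P('keytop',[(270,197)],.161);P('keyguard',[(285,201)],.086);P('orange guard',[(263,301)],.086);P('other keys top',[(183,67),(38,216)],.151)
P('othr guards',[(215,86),(84,221)],.08)
P('rack top corners',[(265,157),(325,170),(223,335)],.08)
P('deck front corners',[(523,241),(741,226)],.06);P('rear',[(516,50),(738,38)],.124)
P('deck screw',[(631,194)],.074)
P('slope screws',[(556,110),(701,101)],.1)
P('marks deck',[(629,160),(633,228)],.06)
P('lamp stop',[(556,198),(710,188)],.075)
E
```

```text
keytop [[0.524, 0.341, 0.161]]
keyguard [[0.525, 0.343, 0.086]]
orange guard [[0.417, 0.362, 0.086]]
other keys top [[0.658, 0.437, 0.151], [0.504, 0.571, 0.151]]
othr guards [[0.652, 0.425, 0.08], [0.502, 0.557, 0.08]]
rack top corners [[0.573, 0.368, 0.08], [0.559, 0.302, 0.08], [0.381, 0.404, 0.08]]
deck front corners [[0.483, 0.083, 0.06], [0.502, -0.164, 0.06]]
rear [[0.687, 0.093, 0.124], [0.704, -0.148, 0.124]]
deck screw [[0.536, -0.038, 0.074]]
slope screws [[0.626, 0.048, 0.1], [0.638, -0.112, 0.1]]
marks deck [[0.576, -0.038, 0.06], [0.499, -0.042, 0.06]]
lamp stop [[0.531, 0.047, 0.075], [0.543, -0.126, 0.075]]
```

```bash
cat >> h.py <<'E'
def rot(phi,tilt=0,yaw=0):
    """tool orientation: pointing down, x axis at angle phi (deg) about z; if tilt, first in the slope's frame, console at yaw"""
    A=R.from_euler('z',yaw,degrees=True)*R.from_euler('y',-tilt,degrees=True)*R.from_euler('z',phi-yaw,degrees=True)
    return A*R.from_euler('x',180,degrees=True)
def go(p,r):
    s=telemetry.get_state(); W=R.from_quat(s['tcp_rot'])
    print('t',round(s['time'],2),'shift cm',(W.inv().apply(np.array(p)-s['eef_pos'])*100).round(2),'turn deg',np.degrees((W.inv()*r).as_rotvec()).round(2))
E
python3 - <<'E'
from h import *
go([.5,-.1,.26],rot(10)); go([.524,.342,.25],rot(-10.5))
E
```

```text
t 0.25 shift cm [ 41.31 -37.59  -2.89] turn deg [-0.07 -0.   14.57]
t 0.25 shift cm [ 61.87 -76.79  -1.84] turn deg [-7.000e-02  1.000e-02  3.507e+01]
```

Request:
arm_command(series=[41.3,-37.6,-2.9,0,0,14.6,0,41.3,-37.6,-2.9,0,0,14.6,0,41.3,-37.6,-2.9,0,0,14.6,0,41.3,-37.6,-2.9,0,0,14.6,0,41.3,-37.6,-2.9,0,0,14.6,0,41.3,-37.6,-2.9,0,0,14.6,0,41.3,-37.6,-2.9,0,0,14.6,0,41.3,-37.6,-2.9,0,0,14.6,0,41.3,-37.6,-2.9,0,0,14.6,0,41.3,-37.6,-2.9,0,0,14.6,0])

```text
time: 1.08
eef_pos: [0.4443, -0.2292, 0.2532]
tcp_rot: [0.996, 0.087, 0.0, 0.0]
contact_force: [0.8, -0.1, -0.3]
opening: 1.0
finger_force: 0.0
```

```bash
python3 - <<'E'
from h import *
s=telemetry.get_state();print(s['eef_pos'],s['time'])
go([.524,.342,.25],rot(-10.5))
E
```

```text
[ 0.44432062 -0.22919025  0.25317173] 1.0833
t 1.08 shift cm [ 17.71 -54.88   0.3 ] turn deg [ 2.000e-02 -3.000e-02  2.045e+01]
```

Request:
arm_command(series=[17.7,-54.9,0.3,0,0,20.5,0,17.7,-54.9,0.3,0,0,20.5,0,17.7,-54.9,0.3,0,0,20.5,0,17.7,-54.9,0.3,0,0,20.5,0,17.7,-54.9,0.3,0,0,20.5,0,17.7,-54.9,0.3,0,0,20.5,0,17.7,-54.9,0.3,0,0,20.5,0,17.7,-54.9,0.3,0,0,20.5,0,17.7,-54.9,0.3,0,0,20.5,0,17.7,-54.9,0.3,0,0,20.5,0])

```text
time: 1.92
eef_pos: [0.4995, 0.171, 0.2511]
tcp_rot: [0.996, -0.092, 0.0, -0.0]
contact_force: [1.4, 0.3, 0.2]
opening: 1.0
finger_force: 0.0
```

```bash
python3 - <<'E'
from h import *
go([.524,.342,.25],rot(-10.5))
E
```

```text
t 1.92 shift cm [ -0.71 -17.26   0.11] turn deg [-0.01 -0.04 -0.02]
```

Request:
arm_command(series=[-0.7,-17.3,0.1,0,0,0,0,-0.7,-17.3,0.1,0,0,0,0,-0.7,-17.3,0.1,0,0,0,0,-0.7,-17.3,0.1,0,0,0,0,-0.7,-17.3,0.1,0,0,0,0,-0.7,-17.3,0.1,0,0,0,0])

```text
time: 2.42
eef_pos: [0.524, 0.3425, 0.2491]
tcp_rot: [0.996, -0.09, -0.0, 0.0]
contact_force: [0.5, 0.1, 0.0]
opening: 0.998
finger_force: 0.0
```

```bash
python3 - <<'E'
from h import *
C=cam('wrist'); cv2.imwrite('pics/w1.png',C[0])
for c,s in blobs(C[0],(50,110,40),(80,255,255),150)[1]: print(c,s,onz(C,c,.161).round(4))
s=telemetry.get_state();print(s['eef_pos'])
E
```

```text
[103.2  52.8] [  65   23  106   64 4155] [[0.657  0.4347 0.161 ]]
[276.  207.8] [ 259  179   34   51 1213] [[0.5308 0.342  0.161 ]]
[ 39.2 280.4] [   0  236   91   91 4362] [[0.5036 0.5481 0.161 ]]
[0.52406895 0.34080714 0.24923946]
```

View pics/w1.png

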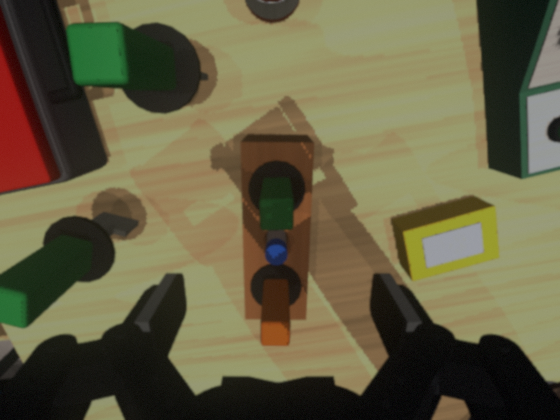

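The wrist view shows the rack square to the image. The green key's guard is at (277,186) and its handle top spans about (262-292, 203-230), with the blue cap at (277,250). The fingers sit clear on either side.

```bash
python3 - <<'E'
from h import *
C=cam('wrist'); 
e=onz(C,[(277,230),(260.5,229),(292.5,229)],.161); print(e.round(4)); u=np.array([np.cos(np.radians(-10.5)),np.sin(np.radians(-10.5)),0])
k=e[0]+.013*u; k2=(e[1]+e[2])/2+.013*u; print('key by lower edge',k,k2, np.linalg.norm(e[1]-e[2]))
g=onz(C,[(276.8,187)],.086);print('guard',g.round(4))
r=onz(C,[(243,136),(313,136),(246,318),(307,319)],.08);print(r.round(4).tolist(),'rack yaw',np.degrees(np.arctan2(*((r[0]+r[1]-r[2]-r[3])[1::-1]))))
h,b=blobs(C[0],(100,150,60),(125,255,255),100);print([ (c,onz(C,c,.12).round(3)) for c,s in b])
E
```

```text
[[0.5132 0.3428 0.161 ]
 [0.5163 0.355  0.161 ]
 [0.5119 0.331  0.161 ]]
key by lower edge [0.52599166 0.34039277 0.161     ] [0.52686694 0.34061889 0.161     ] 0.02441376607927065
guard [[0.5275 0.3404 0.086 ]]
[[0.5804, 0.363, 0.08], [0.5685, 0.2982, 0.08], [0.3806, 0.4034, 0.08], [0.3666, 0.3349, 0.08]] rack yaw -10.875708914398489
[(array([274.5, 253.1]), array([[0.475, 0.352, 0.12 ]]))]
```

```bash
python3 - <<'E'
from h import *
go([.5268,.3403,.110],rot(-10.8))
E
```

```text
t 2.52 shift cm [ 0.25 -0.12 13.94] turn deg [0.07 0.03 0.3 ]
```

Request:
arm_command(series=[0.25,-0.1,0,0,0,0.3,0,0.25,-0.1,3,0,0,0.3,0,0.25,-0.1,6,0,0,0.3,0,0.25,-0.1,9,0,0,0.3,0,0.25,-0.1,11.5,0,0,0.3,0,0.25,-0.1,13,0,0,0.3,0,0.25,-0.1,13.9,0,0,0.3,0,0.25,-0.1,13.9,0,0,0.3,0,0.25,-0.1,13.9,0,0,0.3,0.5,0.25,-0.1,13.9,0,0,0.3,0.7], force=70)

```text
time: 3.35
eef_pos: [0.5285, 0.3406, 0.1129]
tcp_rot: [0.995, -0.095, 0.001, -0.001]
contact_force: [-0.2, -0.7, 0.1]
opening: 0.749
finger_force: 0.0
```

Request:
arm_command(series=[0,0,0,0,0,0,1,0,0,0,0,0,0,1,0,0,0,0,0,0,1,0,0,0,0,0,0,1,0,0,0,0,0,0,1,0,0,0,0,0,0,1], force=70)

```text
time: 3.85
eef_pos: [0.528, 0.3415, 0.1123]
tcp_rot: [0.996, -0.094, 0.001, -0.001]
contact_force: [1.1, 2.9, 4.0]
opening: 0.295
finger_force: 69.1
```

```bash
python3 - <<'E'
from h import *
s=telemetry.get_state();print({k:np.round(v,4) for k,v in s.items()})
E
```

```text
{'time': np.float64(3.85), 'qpos': array([4.1280e-01, 3.0420e-01, 1.7847e+00, 6.0000e-04, 1.0497e+00,
       2.1722e+00]), 'dq': array([-0.0016, -0.001 ,  0.0001, -0.0005, -0.0001, -0.0004]), 'joint_efforts': array([-8.90500e-01, -3.55127e+01, -2.35053e+01, -3.41200e-01,
        2.67900e-01, -1.79000e-02]), 'eef_pos': array([0.528 , 0.3415, 0.1123]), 'tcp_rot': array([ 0.9955, -0.0944,  0.0012, -0.001 ]), 'contact_force': array([1.0542, 2.8611, 3.9863]), 'wrist_torque': array([ 0.3025, -0.0486, -0.0148]), 'finger_force': np.float64(69.1099), 'opening': np.float64(0.2951)}
```

Request:
arm_command(series=[0,0,-2,0,0,0,1,0,0,-4,0,0,0,1,0,0,-7,0,0,0,1,0,0,-10,0,0,0,1,0,0,-13,0,0,0,1,0,0,-14.8,0,0,0,1,0,0,-14.8,0,0,0,1], force=80)

```text
time: 4.43
eef_pos: [0.5288, 0.3413, 0.2639]
tcp_rot: [0.996, -0.094, 0.004, -0.002]
contact_force: [0.3, -0.3, -0.8]
opening: 0.297
finger_force: 80.9
```

```bash
python3 - <<'E'
from h import *
go([.50,-.035,.26],rot(4.4));s=telemetry.get_state();print(s['opening'],s['contact_force'])
E
```

```text
t 4.43 shift cm [ 4.23 37.5   0.27] turn deg [ -0.17  -0.41 -15.22]
0.2966173620733792 [ 0.25462386 -0.26884929 -0.77663248]
```

Request:
arm_command(series=[4.2,37.5,0.3,0,-0.4,-15.2,1,4.2,37.5,0.3,0,-0.4,-15.2,1,4.2,37.5,0.3,0,-0.4,-15.2,1,4.2,37.5,0.3,0,-0.4,-15.2,1,4.2,37.5,0.3,0,-0.4,-15.2,1,4.2,37.5,0.3,0,-0.4,-15.2,1,4.2,37.5,0.3,0,-0.4,-15.2,1,4.2,37.5,0.3,0,-0.4,-15.2,1,4.2,37.5,0.3,0,-0.4,-15.2,1,4.2,37.5,0.3,0,-0.4,-15.2,1])

```text
time: 5.27
eef_pos: [0.496, -0.0408, 0.2529]
tcp_rot: [0.999, 0.035, -0.006, 0.001]
contact_force: [0.6, 0.3, -1.1]
opening: 0.295
finger_force: 81.2
```

Request:
arm_command(series=[0,0,0,0,0,0,1,0,0,0,0,0,0,1])

```text
time: 5.43
eef_pos: [0.4969, -0.0353, 0.2538]
tcp_rot: [0.999, 0.037, -0.005, -0.001]
contact_force: [-0.1, 0.3, -1.3]
opening: 0.296
finger_force: 81.2
```

```bash
python3 - <<'E'
from h import *
C=cam('wrist'); cv2.imwrite('pics/w2.png',C[0]);s=telemetry.get_state();print(s['eef_pos'],s['tcp_rot'],C[1][0,0])
np.savez('w2.npz',im=C[0],K=C[1],D=C[2],T=C[3])
for c,b in blobs(C[0],(12,90,60),(28,255,255),300)[1]: print(c,b)
E
```

```text
[ 0.49717741 -0.03461892  0.25421437] [ 0.99925546  0.03826081 -0.00485523 -0.00102996] 325.63910848736316
[194.6  18.3] [ 161    0   60   48 1622]
[382.5  31.7] [ 349    0   69   69 2779]
[180.7  45.7] [ 154   20   59   48 1355]
[487.5  95.4] [ 417   81  143   30 1562]
[ 12.3 119. ] [  1  99  40  38 464]
[147.4 121. ] [136 111  23  21 404]
[292.3 133.7] [268 117  43  40 854]
[143.6 156.7] [ 125  133   38   52 1213]
[274.4 154.6] [257 133  41  40 796]
[428.8 207.7] [ 311  133  170  121 2273]
[ 11.8 205.3] [  0 168  46  76 752]
[183.6 233.4] [   65   186   210   134 10116]
[313.8 199.8] [281 186 114  27 639]
[139.9 277.4] [100 269  82  19 862]
[112.9 307. ] [   0  288  178   49 3402]
[481.  322.7] [409 316 151  12 855]
[ 86.7 354.6] [ 72 342  38  33 566]
[173.6 401.4] [150 373  41  47 670]
[ 23.3 402.2] [ 13 394  27  22 315]
```

View pics/w2.png

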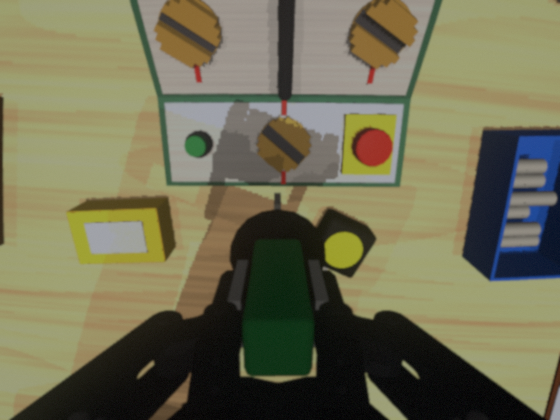

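The wrist view shows the deck screw at (283,144), the left slope screw at (188,32) and the right one at (382,32). The deck corners are at about (168,185), (401,185), (161,97) and (409,97). The blade's end shows at (277,203) under the guard.

```bash
cat > m.py <<'E'
from h import *
from scipy.optimize import least_squares
def screw(C,box,p0,n,xa):
    """circle fit (r known) of a brass head inside box (x0,y0,x1,y1) on plane (p0,n); slot angle CCW from xa"""
    x0,y0,x1,y1=box; h=cv2.cvtColor(C[0],cv2.COLOR_BGR2HSV)
    m=cv2.inRange(h,(10,110,50),(28,255,255)); z=np.zeros_like(m); z[y0:y1,x0:x1]=m[y0:y1,x0:x1]; m=z
    N,l,st,_=cv2.connectedComponentsWithStats(m); 
    for i in range(1,N):
        if st[i][4]<80: m[l==i]=0
    ys,xs=np.nonzero(m); hull=cv2.convexHull(np.c_[xs,ys].astype(np.int32)).reshape(-1,2)
    # dense outline of the hull, leaving out the picture's edge
    H=np.zeros_like(m); cv2.fillConvexPoly(H,hull,255); c=max(cv2.findContours(H,cv2.RETR_EXTERNAL,cv2.CHAIN_APPROX_NONE)[0],key=len).reshape(-1,2)
    c=c[(c[:,1]>2)]; ya=np.cross(n,xa)
    P=onplane(C,c,p0,n)-p0; U=np.c_[P@xa,P@ya]
    f=least_squares(lambda q:np.hypot(U[:,0]-q[0],U[:,1]-q[1])-q[2],[*U.mean(0),.026],loss='soft_l1',f_scale=.001)
    cen=f.x[:2]
    # slot: dark pixels in the head's inner disc (0.019)
    ys,xs=np.nonzero((H>0)&(m==0)); Q=onplane(C,np.c_[xs,ys],p0,n)-p0; V=np.c_[Q@xa,Q@ya]-cen; V=V[np.hypot(*V.T)<.021]
    w,E=np.linalg.eigh(np.cov(V.T)); a=np.degrees(np.arctan2(E[1,1],E[0,1]))%180
    return p0+cen[0]*xa+cen[1]*ya, f.x[2], a, np.sqrt(w)*1e3, len(V), V.mean(0)*1e3
E
python3 - <<'E'
from m import *
d=np.load('w2.npz');C=(d['im'],d['K'],d['D'],d['T'])
r=onz(C,[(168,185),(401,185),(161,97),(409,97)],.06);print(r.round(4).tolist())
yv=(r[0]-r[1]+r[2]-r[3]); yaw=np.arctan2(-yv[0],yv[1]); print('yaw',np.degrees(yaw),np.linalg.norm(r[0]-r[1]),np.linalg.norm(r[0]-r[2]))
ex=np.array([np.cos(yaw),np.sin(yaw),0]);ez=np.array([0,0,1.]);ey=np.cross(ez,ex)
mid=r.mean(0); O=mid-ex*(-.055)-ez*.06; print('O',O.round(4))
c,s=np.cos(np.pi/6),np.sin(np.pi/6); n=-s*ex+c*ez; xa=c*ex+s*ez
pd=O+.074*ez-.055*ex; ps=O-.01*ex+.06*ez+.014*n
for nm,b,p,nn,x in(('deck',(254,112,316,178),pd,ez,ex),('left',(150,0,225,72),ps,n,xa),('right',(344,0,420,72),ps,n,xa)):
    q,rad,a,w,N,mv=screw(C,b,p,nn,x); loc=q-O
    print(nm,'top centre',q.round(4),'console',(loc@ex).round(4),(loc@ey).round(4),loc[2].round(4),'r',rad.round(4),'slot',a.round(1),w.round(1),N,mv.round(1))
E
```

```text
[[0.484, 0.0814, 0.06], [0.5029, -0.1671, 0.06], [0.5735, 0.0858, 0.06], [0.592, -0.1579, 0.06]]
yaw 4.332944536952591 0.2491903500484815 0.089607463753932
O [ 0.5929 -0.0353  0.    ]
deck top centre [ 0.5375 -0.038   0.074 ] console -0.0555 0.0015 0.074 r 0.0252 slot 49.4 [ 2.9 12. ] 442 [0.2 0.3]
left top centre [0.6256 0.0471 0.1043] console 0.0388 0.0797 0.1043 r 0.0261 slot 54.8 [ 1.8 12.1] 415 [0.1 0.3]
right top centre [ 0.6366 -0.1101  0.1038] console 0.0379 -0.0779 0.1038 r 0.0265 slot 58.6 [ 2.5 12. ] 564 [0.4 0.6]
```

```bash
python3 - <<'E'
from m import *
d=np.load('w2.npz');K=d['K']
c=vision.read_camera('wrist');V=np.linalg.inv(c['T_tool_cam'])
P=[(x,y,z) for x,y,z in((.018,.0025,.102),(.018,-.0025,.102),(.018,0,.072),(.028,0,.026),(.013,.013,-.049),(.013,-.013,-.049),(-.013,.013,-.049))]
print(cv2.projectPoints(np.array(P),cv2.Rodrigues(V[:3,:3])[0],V[:3,3],K,d['D'])[0].reshape(-1,2).round(1))
g=d['im'][185:215,262:292].max(2);print(g[::2,::2])
E
```

```text
[[280.3 188.5]
 [273.8 188.5]
 [276.9 199.6]
 [276.7 206.1]
 [314.1 314.8]
 [238.1 314.7]
 [311.3 373.2]]
[[ 92  94  94  93  95  91  88  87  88  88  87  87  87  83  82]
 [155 154 153 155 152 147 149 148 148 146 148 148 143 146 144]
 [160 160 160 161 159 159 159 159 159 160 161 159 157 157 155]
 [160 160 161 159 160 161 155 153 153 155 160 158 157 157 149]
 [159 160 160 160 159 158 122  95  94 122 157 159 158 155 144]
 [150 156 156 157 158 155 105  53  53 103 153 159 158 149 122]
 [134 139 140 147 156 155 104  51  53  99 154 157 156 147 115]
 [130 129 129 136 141 140  99  51  53  98 155 159 155 134 115]
 [131 129 130 131 131 127  84  52  51  92 153 159 150 125 119]
 [131 129 129 130 131 125  79  55  53  85 143 152 147 131 131]
 [128 129 129 130 130 125  87  63  64  86 129 133 133 131 131]
 [131 130 130 131 129 124  86  65  63  85 125 130 130 130 129]
 [133 131 123 120 114  95  64  43  43  62  98 112 116 122 126]
 [ 94  83  65  54  47  37  31  27  28  29  38  46  52  66  79]
 [ 35  32  26  28  28  27  28  28  28  27  27  28  25  29  30]]
```

```bash
cat > g.py <<'E'
from h import *
import sys
YAW=4.3; TIP=np.array([-.0027,0,.102])
n=R.from_euler('z',YAW,degrees=True).apply([-.5,0,np.cos(np.pi/6)])
S={'d':(np.array([.5375,-.038,.064]),0,np.array([0,0,1.])),'l':(np.array([.6256,.0471,.1043])-.010*n,30,n),'r':(np.array([.6366,-.1101,.1038])-.010*n,30,n)}
def tgt(k,a,h):
    """tip h (m) above slot floor of screw k, blade at angle a from the marks"""
    p,t,nn=S[k]; r=rot(a+YAW,t,YAW); go(p+nn*h-r.apply(TIP),r)
def st():
    s=telemetry.get_state(); W=R.from_quat(s['tcp_rot'])
    print('F',s['contact_force'].round(1),'M',s['wrist_torque'].round(2),'tip',(s['eef_pos']+W.apply(TIP)).round(4),'q',s['qpos'].round(2))
    return s,W
def rel(k):
    s,W=st(); p,t,nn=S[k]; B=rot(YAW,t,YAW); d=B.inv().apply(s['eef_pos']+W.apply(TIP)-p)*1000
    print('tip from slot floor: uphill %.1f left %.1f out %.1f mm; blade angle'%(d[0],-d[1],-d[2]),np.degrees((B.inv()*W).as_rotvec()).round(1),'(-z = ccw)')
E
python3 - <<'E'
from g import *
rel('d');tgt('d',50,.035); tgt('d',50,.001)
E
```

```text
F [ 0.5  0.1 -1. ] M [ 0.03 -0.03  0.01] tip [ 0.4938 -0.0343  0.1526] q [-0.27 -0.12  1.97 -0.    1.3   1.22]
tip from slot floor: uphill -43.3 left 7.0 out 88.6 mm; blade angle [ 0.1 -0.5 -0.2] (-z = ccw)
t 5.53 shift cm [4.19 0.5  5.32] turn deg [ -0.33   0.43 -49.84]
t 5.53 shift cm [4.22 0.5  8.72] turn deg [ -0.33   0.43 -49.84]
```

Request:
arm_command(series=[4.2,0.5,2,-0.3,0.4,-50,1,4.2,0.5,3,-0.3,0.4,-50,1,4.2,0.5,5.3,-0.3,0.4,-50,1,4.2,0.5,5.3,-0.3,0.4,-50,1,4.2,0.5,5.3,-0.3,0.4,-50,1,4.2,0.5,5.3,-0.3,0.4,-50,1,4.2,0.5,5.3,-0.3,0.4,-50,1,4.2,0.5,5.3,-0.3,0.4,-50,1,4.2,0.5,5.3,-0.3,0.4,-50,1,4.2,0.5,5.3,-0.3,0.4,-50,1])

```text
time: 6.37
eef_pos: [0.5398, -0.0362, 0.2024]
tcp_rot: [0.89, 0.456, 0.0, 0.0]
contact_force: [0.4, 0.9, -1.2]
opening: 0.296
finger_force: 81.0
```

```bash
python3 - <<'E'
from g import *
C=cam('wrist'); cv2.imwrite('pics/w3.png',C[0][60:330,120:440])
rel('d');tgt('d',50,.001)
E
```

```text
F [ 0.5  1.2 -0.9] M [ 0.02  0.03 -0.02] tip [ 0.5383 -0.0388  0.1004] q [-0.25  0.02  1.93 -0.    1.19  0.37]
tip from slot floor: uphill 0.8 left -0.8 out 36.4 mm; blade angle [ -0.1   0.  -50. ] (-z = ccw)
t 6.42 shift cm [ 0.01 -0.1   3.54] turn deg [ 0.08 -0.01  0.02]
```

View pics/w3.png

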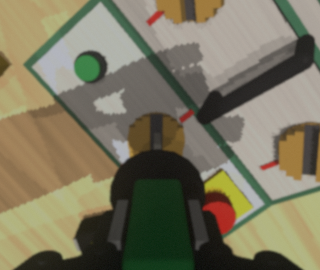

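The slot runs straight up the image at crop column 156, in line with the key at 157, so I can descend.

Request:
arm_command(series=[0,-0.1,1,0,0,0,1,0,-0.1,1.8,0,0,0,1,0,-0.1,2.3,0,0,0,1,0,-0.1,2.7,0,0,0,1,0,-0.1,3.1,0,0,0,1,0,-0.1,3.4,0,0,0,1,0,-0.1,3.4,0,0,0,1])

```text
time: 7.0
eef_pos: [0.5386, -0.0367, 0.1676]
tcp_rot: [0.89, 0.457, -0.0, 0.0]
contact_force: [-0.5, 0.2, -0.2]
opening: 0.292
finger_force: 81.0
```

```bash
python3 - <<'E'
from g import *
rel('d');tgt('d',0,.001);tgt('d',-10,.001)
E
```

```text
F [-0.5  0.2 -0.2] M [-0.01 -0.05 -0.07] tip [ 0.537  -0.0389  0.0656] q [-0.26  0.05  1.97 -0.    1.12  0.37]
tip from slot floor: uphill -0.6 left -0.9 out 1.6 mm; blade angle [ -0.   -0.  -50.1] (-z = ccw)
t 7.0 shift cm [0.   0.19 0.06] turn deg [2.000e-02 1.000e-02 5.005e+01]
t 7.0 shift cm [-0.04  0.22  0.06] turn deg [2.000e-02 1.000e-02 6.005e+01]
```

Request:
arm_command(series=[0,0.02,0,0,0,5,1,0,0.04,0,0,0,10,1,0,0.06,0,0,0,15,1,0,0.08,0,0,0,20,1,0,0.1,0,0,0,25,1,0,0.12,0,0,0,30,1,0,0.14,0,0,0,35,1,0,0.16,0,0,0,40,1,0,0.18,0,0,0,45,1,0,0.19,0,0,0,50,1])

```text
time: 7.83
eef_pos: [0.5398, -0.0379, 0.1686]
tcp_rot: [0.999, 0.036, -0.001, 0.0]
contact_force: [-1.6, -0.3, -0.0]
opening: 0.298
finger_force: 81.2
```

```bash
python3 - <<'E'
from g import *
rel('d');tgt('d',0,.001);tgt('d',-10,.001)
E
```

```text
F [-1.6 -0.3 -0. ] M [-0.13  0.48  0.13] tip [ 0.537  -0.0382  0.0666] q [-0.26  0.05  1.96 -0.    1.13  1.24]
tip from slot floor: uphill -0.5 left -0.2 out 2.6 mm; blade angle [-0.1 -0.1  0.1] (-z = ccw)
t 7.83 shift cm [ 0.04 -0.01  0.16] turn deg [ 0.05  0.07 -0.15]
t 7.83 shift cm [0.03 0.03 0.16] turn deg [0.06 0.06 9.85]
```

Request:
arm_command(series=[0,0,0.1,0,0,2,1,0,0,0.1,0,0,4,1,0,0,0.1,0,0,6,1,0,0,0.1,0,0,8,1,0,0,0.1,0,0,9.5,1,0,0,0.1,0,0,9.5,1])

```text
time: 8.33
eef_pos: [0.5403, -0.0382, 0.1678]
tcp_rot: [0.999, -0.045, 0.0, 0.001]
contact_force: [-0.8, -1.6, -2.0]
opening: 0.292
finger_force: 81.1
```

```bash
python3 - <<'E'
from g import *
rel('d')
E
```

```text
F [-0.8 -1.6 -2. ] M [-0.18  0.26  0.04] tip [ 0.5377 -0.0381  0.0658] q [-0.26  0.06  1.96 -0.    1.12  1.4 ]
tip from slot floor: uphill 0.2 left -0.1 out 1.8 mm; blade angle [-0.1  0.   9.4] (-z = ccw)
```

Request:
arm_command(series=[0,0,0,0,0,1.5,1,0,0,0,0,0,3,1,0,0,0,0,0,4,1,0,0,0,0,0,4,1])

```text
time: 8.67
eef_pos: [0.5404, -0.0383, 0.1678]
tcp_rot: [0.997, -0.078, 0.0, 0.001]
contact_force: [-1.6, -1.5, -0.0]
opening: 0.295
finger_force: 81.2
```

```bash
python3 - <<'E'
from g import *
rel('d')
E
```

```text
F [-1.6 -1.5 -0. ] M [-0.39  0.44  0.65] tip [ 0.5378 -0.0381  0.0658] q [-0.26  0.06  1.96 -0.    1.12  1.47]
tip from slot floor: uphill 0.3 left -0.1 out 1.8 mm; blade angle [-0.1  0.  13.3] (-z = ccw)
```

Request:
arm_command(series=[0,0,0,0,0,1.5,1,0,0,0,0,0,1.5,1])

```text
time: 8.83
eef_pos: [0.5404, -0.0382, 0.1678]
tcp_rot: [0.996, -0.091, 0.0, 0.001]
contact_force: [-2.3, -1.4, -0.6]
opening: 0.294
finger_force: 81.3
```

```bash
python3 - <<'E'
from g import *
rel('d')
E
```

```text
F [-2.3 -1.4 -0.6] M [-0.46  0.5   0.95] tip [ 0.5378 -0.038   0.0658] q [-0.26  0.06  1.96 -0.    1.12  1.5 ]
tip from slot floor: uphill 0.3 left -0.0 out 1.8 mm; blade angle [-0.1  0.  14.7] (-z = ccw)
```

Request:
arm_command(series=[0,0,0,0,0,-5,1,0,0,0,0,0,-10,1,0,0,-1,0,0,-12,1,0,0,-3,0,0,-12,1,0,0,-5,0,0,-12,1,0,0,-8.5,0,0,-12,1,-4,0,-9,0,0,-12,1,-4,0,-9,0,0,-12,1,-4,0,-9,0,0,-12,1,-4,0,-9,0,0,-12,1])

```text
time: 9.67
eef_pos: [0.5014, -0.0301, 0.2574]
tcp_rot: [1.0, 0.012, 0.002, -0.0]
contact_force: [0.5, -0.6, -2.3]
opening: 0.294
finger_force: 81.0
```

```bash
python3 - <<'E'
from g import *
from m import screw
rel('d'); C=cam('wrist'); cv2.imwrite('pics/w4.png',C[0])
y=np.radians(YAW); ex=np.array([np.cos(y),np.sin(y),0]); ez=np.array([0,0,1.]); u,v=proj(C,S['d'][0]+.01*ez)[0].astype(int); print(u,v)
print(screw(C,(u-33,v-33,u+33,v+33),S['d'][0]+.01*ez,ez,ex))
xa=ex*np.cos(np.pi/6)+ez*.5
for k in'lr':
    p=S[k][0]+.01*n; u,v=proj(C,p)[0].astype(int); print(u,v)
    if v>10: print(screw(C,(max(u-40,0),max(v-38,0),u+40,v+38),p,n,xa))
tgt('r',58,.05)
E
```

```text
F [ 0.5 -0.6 -2.3] M [-0.02  0.01 -0.02] tip [ 0.499  -0.0302  0.1554] q [-0.26 -0.12  1.97  0.    1.3   1.28]
tip from slot floor: uphill -37.8 left 10.7 out 91.4 mm; blade angle [-0.   0.2  3. ] (-z = ccw)
285 150
(array([ 0.53760257, -0.03800797,  0.074     ]), np.float64(0.024916362482569607), np.float64(179.88389979012285), array([ 3.01310669, 12.03920093]), 439, array([0.402614  , 0.21573013]))
187 48
(array([0.62615664, 0.04697424, 0.10461503]), np.float64(0.026309728923337043), np.float64(54.82258625785915), array([ 1.83468823, 12.09875106]), 387, array([-0.21251754,  0.71644537]))
377 38
(array([ 0.63696079, -0.11014198,  0.1040059 ]), np.float64(0.02664016824418272), np.float64(58.49630654318653), array([ 2.5133526 , 12.00857894]), 536, array([0.17532233, 0.79034229]))
t 9.72 shift cm [6.33 8.42 2.98] turn deg [-14.46  27.77 -59.52]
```

View pics/w4.png

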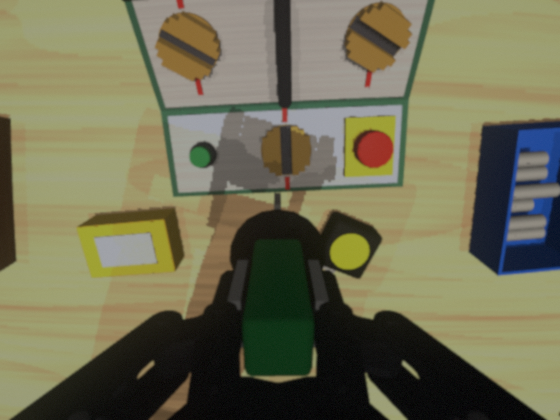

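The view confirms that the deck screw's slot at (286,150) now lines up with both red marks, at 0° measured. The slope screws at (187,46) and (377,38) are unchanged. The right screw is next.

Request:
arm_command(series=[1,6,2,-14.5,27.8,-59.5,1,3,8.4,3,-14.5,27.8,-59.5,1,6.3,8.4,3,-14.5,27.8,-59.5,1,6.3,8.4,3,-14.5,27.8,-59.5,1,6.3,8.4,3,-14.5,27.8,-59.5,1,6.3,8.4,3,-14.5,27.8,-59.5,1,6.3,8.4,3,-14.5,27.8,-59.5,1,6.3,8.4,3,-14.5,27.8,-59.5,1,6.3,8.4,3,-14.5,27.8,-59.5,1,6.3,8.4,3,-14.5,27.8,-59.5,1])

```text
time: 10.55
eef_pos: [0.5659, -0.1131, 0.2261]
tcp_rot: [0.826, 0.501, 0.231, 0.117]
contact_force: [-0.0, -0.1, -1.5]
opening: 0.294
finger_force: 81.2
```

```bash
python3 - <<'E'
from g import *
rel('r');tgt('r',58.5,.035);tgt('r',58.5,.001)
E
```

```text
F [-0.  -0.1 -1.5] M [-0.02  0.36  0.01] tip [ 0.6157 -0.1116  0.137 ] q [-0.49 -0.17  2.13  0.4   0.77 -0.24]
tip from slot floor: uphill -1.5 left 0.1 out 49.2 mm; blade angle [  0.1   0.  -58.2] (-z = ccw)
t 10.55 shift cm [0.08 0.13 1.42] turn deg [-0.04 -0.05 -0.31]
t 10.55 shift cm [0.08 0.13 4.82] turn deg [-0.04 -0.05 -0.31]
```

Request:
arm_command(series=[0.1,0.1,1.4,0,0,-0.3,1,0.1,0.1,2.4,0,0,-0.3,1,0.1,0.1,3.2,0,0,-0.3,1,0.1,0.1,3.7,0,0,-0.3,1,0.1,0.1,4.1,0,0,-0.3,1,0.1,0.1,4.4,0,0,-0.3,1,0.1,0.1,4.7,0,0,-0.3,1,0.1,0.1,4.7,0,0,-0.3,1])

```text
time: 11.22
eef_pos: [0.5908, -0.1106, 0.1872]
tcp_rot: [0.825, 0.502, 0.23, 0.118]
contact_force: [-0.6, 0.1, -1.4]
opening: 0.297
finger_force: 81.2
```

```bash
python3 - <<'E'
from g import *
rel('r');tgt('r',0,.001);tgt('r',-14,.001)
E
```

```text
F [-0.6  0.1 -1.4] M [-0.03  0.42 -0.03] tip [ 0.6406 -0.1092  0.0981] q [-0.46 -0.07  2.11  0.42  0.68 -0.26]
tip from slot floor: uphill 0.7 left 0.6 out 3.0 mm; blade angle [ -0.   -0.  -58.3] (-z = ccw)
t 11.22 shift cm [-0.22  0.2   0.2 ] turn deg [0.000e+00 4.000e-02 5.834e+01]
t 11.22 shift cm [-0.28  0.23  0.2 ] turn deg [1.000e-02 4.000e-02 7.234e+01]
```

Request:
arm_command(series=[-0.02,0.02,0.1,0,0,5,1,-0.04,0.04,0.1,0,0,10,1,-0.06,0.06,0.1,0,0,16,1,-0.08,0.08,0.1,0,0,22,1,-0.1,0.1,0.1,0,0,28,1,-0.12,0.12,0.1,0,0,34,1,-0.15,0.14,0.1,0,0,40,1,-0.18,0.16,0.1,0,0,46,1,-0.2,0.18,0.1,0,0,52,1,-0.22,0.2,0.1,0,0,58,1])

```text
time: 12.05
eef_pos: [0.5923, -0.114, 0.1876]
tcp_rot: [0.965, 0.037, 0.259, -0.008]
contact_force: [2.0, -1.2, -3.0]
opening: 0.298
finger_force: 80.8
```

```bash
python3 - <<'E'
from g import *
rel('r');tgt('r',-10,.001);tgt('r',-14,.001)
E
```

```text
F [ 2.  -1.2 -3. ] M [-0.36  0.28 -0.08] tip [ 0.641  -0.1106  0.098 ] q [-0.47 -0.06  2.11  0.42  0.68  0.75]
tip from slot floor: uphill 0.9 left -0.8 out 2.8 mm; blade angle [-0.1  0.1 -0.1] (-z = ccw)
t 12.05 shift cm [-0.07 -0.01  0.18] turn deg [ 0.13 -0.1  10.09]
t 12.05 shift cm [-0.08  0.01  0.18] turn deg [ 0.12 -0.1  14.09]
```

Request:
arm_command(series=[0,0,0,0,0,3,1,0,0,0,0,0,6,1,0,0,0,0,0,9,1,0,0,0,0,0,11,1,0,0,0,0,0,13,1,0,0,0,0,0,14.5,1,0,0,0,0,0,14.5,1])

```text
time: 12.63
eef_pos: [0.5922, -0.1147, 0.1875]
tcp_rot: [0.962, -0.081, 0.256, -0.039]
contact_force: [2.1, -3.5, -4.1]
opening: 0.293
finger_force: 80.8
```

```bash
python3 - <<'E'
from g import *
rel('r')
E
```

```text
F [ 2.1 -3.5 -4.1] M [-1.07  0.23  0.2 ] tip [ 0.6408 -0.1108  0.0979] q [-0.47 -0.06  2.11  0.42  0.68  1.  ]
tip from slot floor: uphill 0.7 left -1.0 out 2.8 mm; blade angle [-0.2  0.1 13.9] (-z = ccw)
```

Request:
arm_command(series=[0,0,0,0,0,1.5,1,0,0,0,0,0,2,1,0,0,0,0,0,2,1,0,0,0,0,0,-5,1,0,0,0,0,0,-11,1,0,0,-1,0,0,-13,1,0,0,-3,0,0,-13,1,0,0,-6,0,0,-13,1,-3,0,-8,0,0,-13,1,-6,0,-8,0,0,-13,1])

```text
time: 13.47
eef_pos: [0.5024, -0.1062, 0.2338]
tcp_rot: [0.964, 0.025, 0.263, -0.011]
contact_force: [0.6, -0.2, 0.1]
opening: 0.298
finger_force: 81.1
```

```bash
cat > chk.py <<'E'
from g import *
from m import screw
def chk():
    C=cam('wrist'); y=np.radians(YAW); ex=np.array([np.cos(y),np.sin(y),0]); ez=np.array([0,0,1.]); xa=ex*np.cos(np.pi/6)+ez*.5
    for k in'lr':
        p=S[k][0]+.01*n; u,v=proj(C,p)[0].astype(int); print(k,u,v)
        if 0<v<420 and 0<u<560: print(*screw(C,(max(u-48,0),max(v-46,0),u+48,v+46),p,n,xa)[:4])
    return C
E
python3 - <<'E'
from chk import *
rel('r'); C=chk(); cv2.imwrite('pics/w5.png',C[0]); tgt('l',55,.05)
E
```

```text
F [ 0.6 -0.2  0.1] M [-0.    0.37  0.02] tip [ 0.5519 -0.1027  0.1446] q [-0.56 -0.36  2.26  0.41  0.83  0.74]
tip from slot floor: uphill -52.3 left 13.8 out 87.3 mm; blade angle [-0.2  0.6  1.2] (-z = ccw)
l 129 140
[0.62504768 0.0464365  0.1039533 ] 0.026143356404870515 54.94842319320916 [ 2.22595511 12.11351908]
r 289 137
[ 0.63568687 -0.11100595  0.10323507] 0.0250660652284241 179.00126048512405 [ 3.04183117 11.81857336]
t 13.52 shift cm [  6.11 -14.26   3.22] turn deg [ -0.47   0.11 -56.39]
```

Request:
arm_command(series=[0,-4,0,0,0,-7,1,2,-8,0,0,0,-14,1,3,-12,0,0,0,-21,1,4.5,-14.3,1,0,0,-28,1,6.1,-14.3,3.2,-0.5,0,-35,1,6.1,-14.3,3.2,-0.5,0,-42,1,6.1,-14.3,3.2,-0.5,0,-49,1,6.1,-14.3,3.2,-0.5,0,-56,1,6.1,-14.3,3.2,-0.5,0,-56.4,1,6.1,-14.3,3.2,-0.5,0,-56.4,1])

```text
time: 14.35
eef_pos: [0.5609, 0.0416, 0.2311]
tcp_rot: [0.84, 0.476, 0.234, 0.114]
contact_force: [-0.2, 0.6, -1.3]
opening: 0.293
finger_force: 81.1
```

```bash
python3 - <<'E'
from g import *
rel('l');tgt('l',55,.035);tgt('l',55,.002)
E
```

```text
F [-0.2  0.6 -1.3] M [ 0.    0.31 -0.01] tip [0.6109 0.0425 0.1422] q [-0.16 -0.23  2.17  0.17  0.69  0.28]
tip from slot floor: uphill 5.9 left -3.5 out 50.3 mm; blade angle [ -0.4  -0.  -54.9] (-z = ccw)
t 14.35 shift cm [-0.09 -0.63  1.53] turn deg [ 0.34  0.2  -0.08]
t 14.35 shift cm [-0.08 -0.65  4.83] turn deg [ 0.34  0.2  -0.08]
```

Request:
arm_command(series=[-0.1,-0.6,0.5,0.3,0.2,0,1,-0.1,-0.6,1.5,0.3,0.2,0,1,-0.1,-0.6,1.5,0.3,0.2,0,1,-0.1,-0.6,1.5,0.3,0.2,0,1])

```text
time: 14.68
eef_pos: [0.5633, 0.0438, 0.2141]
tcp_rot: [0.839, 0.479, 0.233, 0.112]
contact_force: [-0.6, -0.2, -0.4]
opening: 0.298
finger_force: 81.1
```

```bash
python3 - <<'E'
from g import *
rel('l');tgt('l',55,.002)
E
```

```text
F [-0.6 -0.2 -0.4] M [-0.06  0.38  0.  ] tip [0.6129 0.0451 0.1249] q [-0.15 -0.2   2.18  0.18  0.66  0.27]
tip from slot floor: uphill -0.8 left -1.0 out 34.3 mm; blade angle [ -0.1  -0.1 -55.1] (-z = ccw)
t 14.68 shift cm [0.11 0.01 3.23] turn deg [0.01 0.11 0.14]
```

Request:
arm_command(series=[0.1,0,0.9,0,0.1,0,1,0.1,0,1.6,0,0.1,0,1,0.1,0,2.1,0,0.1,0,1,0.1,0,2.5,0,0.1,0,1,0.1,0,2.8,0,0.1,0,1,0.1,0,3.2,0,0.1,0,1,0.1,0,3.2,0,0.1,0,1])

```text
time: 15.27
eef_pos: [0.5802, 0.0457, 0.1872]
tcp_rot: [0.838, 0.479, 0.234, 0.112]
contact_force: [1.0, 0.9, -1.2]
opening: 0.29
finger_force: 81.1
```

```bash
python3 - <<'E'
from g import *
rel('l');tgt('l',0,.002);tgt('l',-14,.002)
E
```

```text
F [ 1.   0.9 -1.2] M [-0.05  0.38 -0.01] tip [0.63   0.0472 0.0982] q [-0.14 -0.13  2.17  0.19  0.6   0.26]
tip from slot floor: uphill 0.7 left -0.2 out 2.5 mm; blade angle [ -0.1   0.  -55.2] (-z = ccw)
t 15.27 shift cm [-0.14  0.16  0.05] turn deg [ 6.000e-02 -4.000e-02  5.523e+01]
t 15.27 shift cm [-0.19  0.19  0.05] turn deg [ 6.000e-02 -5.000e-02  6.923e+01]
```

Request:
arm_command(series=[-0.01,0.02,0,0,0,5,1,-0.02,0.04,0,0,0,10,1,-0.04,0.05,0,0,0,16,1,-0.05,0.07,0,0,0,22,1,-0.07,0.08,0,0,0,28,1,-0.08,0.1,0,0,0,34,1,-0.1,0.12,0,0,0,40,1,-0.12,0.14,0,0,0,46,1,-0.13,0.15,0,0,0,51,1,-0.14,0.16,0,0,0,55,1])

```text
time: 16.1
eef_pos: [0.5798, 0.0445, 0.1874]
tcp_rot: [0.965, 0.036, 0.258, -0.01]
contact_force: [-1.8, 2.5, -2.4]
opening: 0.295
finger_force: 81.1
```

Request:
arm_command(series=[0,0,0,0,0,3,1,0,0,0,0,0,6,1,0,0,0,0,0,9,1,0,0,0,0,0,11,1,0,0,0,0,0,13,1,0,0,0,0,0,14.5,1,0,0,0,0,0,14.5,1])

```text
time: 16.68
eef_pos: [0.5797, 0.044, 0.1873]
tcp_rot: [0.963, -0.082, 0.255, -0.041]
contact_force: [-1.8, -0.0, -2.5]
opening: 0.295
finger_force: 81.1
```

```bash
python3 - <<'E'
from g import *
rel('l')
E
```

```text
F [-1.8 -0.  -2.5] M [-0.13  0.93  0.77] tip [0.6281 0.0483 0.0976] q [-0.15 -0.13  2.17  0.19  0.6   1.46]
tip from slot floor: uphill -1.2 left 1.0 out 2.9 mm; blade angle [-0.  -0.1 14. ] (-z = ccw)
```

Request:
arm_command(series=[0,0,0,0,0,1.5,1,0,0,0,0,0,2,1,0,0,0,0,0,2,1,0,0,0,0,0,-5,1,0,0,0,0,0,-11,1,0,0,-1,0,0,-13,1,0,0,-3,0,0,-13,1,0,0,-6,0,0,-13,1,-3,0,-8,0,0,-13,1,-6,0,-8,0,0,-13,1])

```text
time: 17.52
eef_pos: [0.4929, 0.0509, 0.2365]
tcp_rot: [0.963, 0.023, 0.267, -0.012]
contact_force: [-0.3, -0.1, -1.9]
opening: 0.292
finger_force: 81.2
```

```bash
python3 - <<'E'
from chk import *
rel('l'); C=chk(); go([.50,.1,.265],rot(-10.8)); go([.528,.3415,.265],rot(-10.8))
E
```

```text
F [-0.3 -0.1 -1.9] M [-0.02  0.35 -0.  ] tip [0.5431 0.0543 0.1477] q [-0.16 -0.44  2.31  0.18  0.74  1.26]
tip from slot floor: uphill -49.1 left 13.4 out 88.5 mm; blade angle [-0.2  1.1  1.5] (-z = ccw)
l 289 141
[0.62435972 0.04849909 0.10364651] 0.025118860227328378 179.90763328917987 [ 2.80857006 12.03748491]
r 447 138
[ 0.63587889 -0.1091802   0.10342466] 0.026154413669748126 179.34577075385624 [ 2.30833883 12.08030768]
t 17.57 shift cm [ 3.46 -4.67 -2.46] turn deg [ -4.41 -29.76  13.33]
t 17.57 shift cm [  6.83 -28.63  -0.13] turn deg [ -4.41 -29.76  13.33]
```

All three screws measure 0° from their marks, within 1°. Next I'll take the key back over its slot.

Request:
arm_command(series=[3.5,-4.7,-2.5,-4.4,-29.8,13.3,1,3.5,-4.7,-2.5,-4.4,-29.8,13.3,1,3.5,-4.7,-2.5,-4.4,-29.8,13.3,1,6.8,-28.6,0,-4.4,-29.8,13.3,1,6.8,-28.6,0,-4.4,-29.8,13.3,1,6.8,-28.6,0,-4.4,-29.8,13.3,1,6.8,-28.6,0,-4.4,-29.8,13.3,1,6.8,-28.6,0,-4.4,-29.8,13.3,1,6.8,-28.6,0,-4.4,-29.8,13.3,1,6.8,-28.6,0,-4.4,-29.8,13.3,1])

```text
time: 18.4
eef_pos: [0.5332, 0.3464, 0.2652]
tcp_rot: [0.996, -0.092, 0.002, -0.002]
contact_force: [-0.9, -1.3, -1.8]
opening: 0.296
finger_force: 80.9
```

```bash
python3 - <<'E'
from g import *
st();go([.528,.3415,.265],rot(-10.8))
E
```

```text
F [-0.9 -1.3 -1.8] M [-0.07  0.01 -0.02] tip [0.531  0.3472 0.1632] q [0.42 0.17 1.65 0.   1.31 2.17]
t 18.4 shift cm [-0.42  0.58  0.02] turn deg [-0.21 -0.21  0.26]
```

Next I'll settle and look at the slot and the key in the hand.

Request:
arm_command(series=[-0.4,0.6,4,-0.2,-0.2,0.3,1,-0.4,0.6,5,-0.2,-0.2,0.3,1,-0.4,0.6,5,-0.2,-0.2,0.3,1,-0.4,0.6,5,-0.2,-0.2,0.3,1])

```text
time: 18.73
eef_pos: [0.5276, 0.3344, 0.2147]
tcp_rot: [0.995, -0.096, -0.001, 0.003]
contact_force: [1.2, 0.6, -0.5]
opening: 0.293
finger_force: 81.1
```

```bash
python3 - <<'E'
from g import *
C=cam('wrist'); cv2.imwrite('pics/w6.png',C[0]); st()
u=R.from_euler('z',-10.8,degrees=True); h=np.array([.474,.350,.08])+u.apply([.055,0,0]); print('slot',h)
print(proj(C,[h+u.apply(d) for d in([.022,.008,0],[.022,-.008,0],[.022,0,0],[.045,.035,0],[.045,-.035,0])]).round(1))
go([.528,.3415,.265],rot(-10.8))
E
```

```text
F [ 0.4  1.1 -1. ] M [ 0.02 -0.02 -0.03] tip [0.5257 0.3347 0.1145] q [ 0.4   0.19  1.72 -0.    1.24  2.17]
slot [0.5280258  0.33969403 0.08      ]
[[260.7 175. ]
 [279.2 174.8]
 [269.9 174.9]
 [228.3 148.5]
 [311.  148. ]]
t 18.78 shift cm [-0.17 -0.64 -4.86] turn deg [ 0.29 -0.01 -0.25]
```

View pics/w6.png

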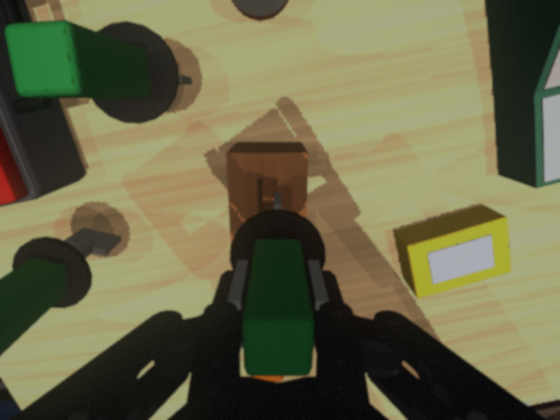

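The slot mouth shows at columns 260-277 from row 178 down, matching the estimate. The blade at (277,195) is about 7 mm to the right of it, so I'll shift left.

```bash
python3 - <<'E'
from g import *
go([.5297,.3403,.208],rot(-10.8))
E
```

```text
t 18.78 shift cm [ 0.02 -0.58  0.85] turn deg [ 0.29 -0.01 -0.25]
```

Request:
arm_command(series=[0,-0.6,0.3,0.3,0,-0.2,1,0,-0.6,0.5,0.3,0,-0.2,1,0,-0.6,0.5,0.3,0,-0.2,1,0,-0.6,0.5,0.3,0,-0.2,1,0,-0.6,0.5,0.3,0,-0.2,1,0,-0.6,0.5,0.3,0,-0.2,1])

```text
time: 19.28
eef_pos: [0.5288, 0.3407, 0.2108]
tcp_rot: [0.996, -0.094, -0.0, 0.0]
contact_force: [0.4, -0.7, -0.9]
opening: 0.297
finger_force: 81.1
```

```bash
python3 - <<'E'
from g import *
st();go([.5297,.3403,.1123],rot(-10.8))
E
```

```text
F [ 0.4 -0.7 -0.9] M [-0.02 -0.01  0.01] tip [0.526  0.3411 0.1088] q [ 0.41  0.2   1.71 -0.    1.22  2.17]
t 19.28 shift cm [0.1  0.01 9.85] turn deg [0.06 0.03 0.05]
```

Request:
arm_command(series=[0.1,0,1.5,0,0,0,1,0.1,0,2.5,0,0,0,1,0.1,0,3.3,0,0,0,1,0.1,0,3.8,0,0,0,1,0.1,0,4.3,0,0,0,1,0.1,0,5,0,0,0,1])

```text
time: 19.78
eef_pos: [0.5299, 0.3406, 0.1605]
tcp_rot: [0.996, -0.094, -0.0, 0.0]
contact_force: [-0.4, -0.6, -0.3]
opening: 0.293
finger_force: 81.1
```

```bash
python3 - <<'E'
from g import *
st();go([.5297,.3403,.1123],rot(-10.8))
E
```

```text
F [-0.4 -0.6 -0.3] M [ 0.02  0.03 -0.01] tip [0.5272 0.341  0.0585] q [ 0.41  0.25  1.75 -0.    1.14  2.17]
t 19.78 shift cm [-0.01  0.03  4.82] turn deg [0.04 0.01 0.05]
```

The blade is in the slot without contact, so I'll lower it home.

Request:
arm_command(series=[0,0,1,0,0,0,1,0,0,2,0,0,0,1,0,0,3,0,0,0,1,0,0,4,0,0,0,1,0,0,4.5,0,0,0,1,0,0,4.8,0,0,0,1,0,0,4.8,0,0,0,1])

```text
time: 20.37
eef_pos: [0.5294, 0.3411, 0.1123]
tcp_rot: [0.996, -0.094, -0.001, -0.0]
contact_force: [0.3, 5.7, -1.3]
opening: 0.295
finger_force: 80.8
```

```bash
python3 - <<'E'
from g import *
st()
E
```

```text
F [ 0.3  5.7 -1.3] M [ 0.97 -0.06 -0.01] tip [0.5267 0.3416 0.0103] q [0.41 0.31 1.78 0.   1.06 2.17]
```

Request:
arm_command(series=[0,-0.05,0.1,0,0,0,1,0,-0.05,0.1,0,0,0,1,0,-0.05,0.1,0,0,0,0.5,0,-0.05,0.1,0,0,0,0,0,-0.05,0.1,0,0,0,0,0,-0.05,0.1,0,0,0,0,0,-0.05,0.1,0,0,0,0,0,-0.05,0.1,0,0,0,0,0,-0.05,0.1,0,0,0,0])

```text
time: 21.12
eef_pos: [0.5296, 0.3407, 0.1114]
tcp_rot: [0.996, -0.094, -0.001, 0.001]
contact_force: [0.5, 0.2, -0.4]
opening: 1.003
finger_force: 0.0
```

Request:
arm_command(series=[0,0,-2,0,0,0,0,0,0,-4,0,0,0,0,0,0,-7,0,0,0,0,0,0,-10,0,0,0,0,0,0,-14,0,0,0,0,0,0,-14,0,0,0,0,0,0,-14,0,0,0,0])

```text
time: 21.7
eef_pos: [0.5315, 0.3417, 0.2559]
tcp_rot: [0.996, -0.094, 0.003, -0.001]
contact_force: [0.5, -1.3, 0.1]
opening: 1.002
finger_force: 0.0
```

```bash
python3 - <<'E'
from g import *
s,_=st(); print(s['opening']); C=cam('wrist'); T=cam('top')
cv2.imwrite('pics/end.png',np.hstack([cv2.resize(C[0],(400,300)),cv2.resize(T[0][140:310,150:377],(400,300))]))
for c,b in blobs(C[0],(50,110,40),(80,255,255),150)[1]: print(c,b)
for c,b in blobs(T[0],(50,120,60),(75,255,255),15)[1]: print(c,b)
E
```

```text
F [ 0.5 -1.3  0.1] M [-0.02  0.01 -0.01] tip [0.5294 0.3424 0.1539] q [ 0.41  0.17  1.67 -0.    1.3   2.17]
1.0018877218235778
[121.  72.] [  77   41  102   61 4656]
[278.6 214. ] [ 263  186   32   48 1088]
[ 45.2 287.6] [   0  243   98   89 4558]
[443.3  82.2] [ 424   65   41   35 1380]
[135.1 170.3] [129 166  16  12 101]
[546.8 215.2] [542 210  10  12  74]
[291.8 227. ] [288 224   8   7  47]
[ 71.2 236. ] [ 66 227  11  17  93]
```

View pics/end.png

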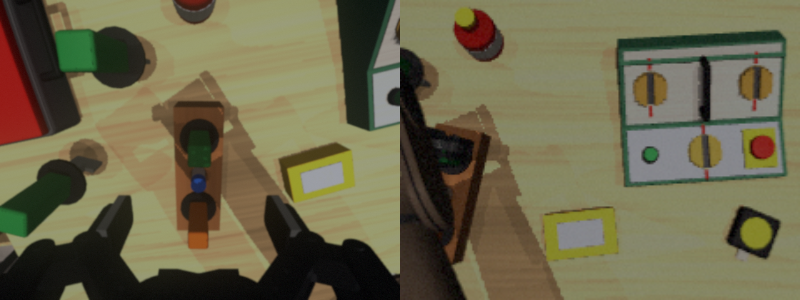

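The key stands upright in its slot as it did at the start, guard at about (200,135) in the left panel. All three slots line up with their red marks, and the gripper is clear.

```bash
python3 -c "
from plant import ctrl; print(ctrl.sign_off())"
```

```text
the job is handed in; nothing more can be done
None
```

I turned all three screws clockwise to their stops (slots within about 1° of the red marks in the camera checks), stood the key back in its own rack slot and let go, then handed the job in at about 22 s; sign-off returned no verdict.

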